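# Shut the coffee mill's drawer and give the crank one turn

## Task

Get the box coffee mill that stands before you (not the one at the far left end of the island) grinding: first push its little drawer fully home so that the grounds will fall into it, and only then push the crank's wooden knob round with your fingertips through one full turn, clockwise seen from above, so that the knob comes back to about where it started. Only push - do not grip or lift anything - and be gentle enough that the mill, which stands loose on the worktop, stays upright and where it is; leave the teaspoon, tin and walnut beside it alone.

Things in the scene. Friction and masses are not known exactly. Their poses are not given: they have to be found in the camera images.
- mill: Wooden box coffee mill, metal hopper on top, loose on the worktop, 0.76-1 kg; slides at 4 to 6 N of push. Origin on its underside; x to its back, y to its left, z up; drawer in its -x face, turned roughly to the robot. In this frame (mm): base plate x -57..67, y -40..84; box 110 high, its top board's front edge at x -53; round hopper about the crank axis, to 146 high, radius 40.
- mill_drawer (a joint): How far the drawer stands out of the mill (m): 0 fully home, growing as it comes out along the mill's -x. Starts 0.018 to 0.04. It slides stiffly (about 1.6 N) and stays where it is left; its stop at 0 is rigid.
- drawer_knob (a point): Foremost point of the drawer's round knob (16 mm across, centre 35 mm above the worktop, standing 19 mm out from the drawer front). It moves with the drawer along the mill's x; drawer home, it lies at mill x -67, y 22, z 35 mm. The box above it leaves room for the gripper only if the tool leans back, away from the mill, by 20 degrees or more.
- mill_crank (a joint): Angle of the crank (rad) about the vertical axis through point crank_axis. At 0 the arm points along the mill's -y; the value FALLS as the crank turns clockwise seen from above, one full turn being -6.283. Starts between -0.5 and 1.5. No end stop; light (0.06 N m, under 1 N at the knob) and it stays where it is left.
- crank_axis (a point): Point fixed in the mill on the crank's vertical axis (mill x 5, y 22 mm), at the mid height of the knob, 196.5 mm above the worktop.
- crank_knob (a point): Centre of the crank's dark wooden knob, which travels on a horizontal circle of radius 92 mm about crank_axis: 27 mm across, from 180 to 213 mm above the worktop. It stands on the end of a flat metal arm 13 mm wide at 160 to 172 mm height that runs to the axis.
- teaspoon: Steel teaspoon 137 mm long, 13 high, lying to the left of the mill; leave it alone. Origin under its middle.
- spice_tin: Small round tin, 46 mm across and 48 high, to the left of the mill; leave it alone. Origin under its middle.
- walnut: Walnut in its shell, 38 x 33 x 28 mm, close to the right of the mill, under the crank's circle; leave it alone. Origin on its underside.

How it is judged:
By the outcome, as a careful person would: the job done as asked, in the order asked, and still so for the second after the job is handed in, with the robot touching nothing.
It also fails if it takes over 67 s, if anything falls off the work surface, if the arm or the gripper's body presses on something with over 40 N, if the wrist force passes 120 N, or if a joint passes its speed limit or range.

## Robot

A 7-joint arm with a two-finger parallel gripper is mounted at the origin on a cart in front of the work surface, level with it; the furniture and walls round the work are solid. World frame = base frame: x ahead of the robot, y to its left, z up, the work surface at z = 0. Lengths are in mm, angles in rad, forces in N, time in s.
With the tool pointing down it reaches from about 400 to 875 mm from the base axis. Payload 4.4 kg.
Tool frame: the origin (TCP) lies at the very end of the fingers, on their centre line; the grasp point (between the pads) lies 19 mm behind it; z points along the fingers, y is the line along which they close (so a half turn about z gives the same grasp; the last joint's range is limited). The gripper opens to 85 mm and grips with 20 to 120 N. Pads are 22 mm wide; open, the fingers measure 114 mm over their backs; the gripper's body (76 mm by 85 mm) begins 54 mm behind the grasp point. The pads swing forward as they close: fully open they stand 13 mm farther back than shut.
Start: joints at [1.047, 0.628, 0.038, 1.517, -0.027, 0.996, -0.02], TCP at [287.314, -583.069, 194.813] pointing down, gripper open.
Joint ranges: [-3.06, 3.06], [-0.37, 2.12], [-1.25, 1.32], [0.18, 2.47], [-1.1, 4.24], [0.23, 1.98], [-2.94, 2.94]. Speed limits (rad/s): [2.57, 2.57, 3.14, 3.14, 3.14, 3.14, 3.14].

## Interface

Orientations are given as [roll, pitch, yaw] about the fixed x, y, z axes, in that order (R = Rz(yaw) Ry(pitch) Rx(roll)).
In Python, from cell import read_state, get_image, camera_info, finish_job gives the robot as it stands.
- The arm moves only by the tool play_rows, never from a script. Its argument "deltas" is one flat list of numbers, 7 for each row, row after row: the shift along the tool's x, y, z in mm, then the turn, a rotation vector about the tool's x, y, z in rad, then the opening, from 0 (shut) to 1 (fully open). In form: [dx, dy, dz, ax, ay, az, grip, dx, dy, dz, ax, ay, az, grip, ...]. A call has 1 to 10 rows; each row is the pose to reach, as a shift and turn from the pose commanded when the call began, along the tool's axes at that moment; what a row does not reach only later rows make up. A row lasts 1/8 s, in which the tool goes at most 62.5 mm and 10.7 degrees, less where a joint would pass 70% of its speed; a pose out of reach is approached as far as the arm can. A call with a gripper value outside its range is refused whole. The fingers move at their own pace and stop on an object; the grip force is fixed at half the most. Time passes only in rows, so rows that repeat a pose let the fingers close. It gives the time, the measured TCP pose, the force, the opening and the grip force at its end, in the units of the state.
- read_state(): the state, without advancing time (a new reading comes with each control period).
- get_image(name): name is "scene" or "side" or "wrist"; returns the picture (400x640x3 uint8, red, green, blue); there is no depth.
- camera_info(name): a dict with "fx", "fy", "cx", "cy" (pixels), "distortion" ([k1, k2, p1, p2, k3] as OpenCV has them; the pictures are not rectified), "T" (4x4, takes a point from camera to world coordinates). Camera axes: x right, y down, z forward; pixel columns grow to the right and rows downward; lengths in mm; the calibration is good to about 2 mm. A picture is of the moment at which its call begins: read the wrist's pose just before it. camera_info takes no time and is no camera call; for the wrist camera it gives the pose at the moment of the call.
- finish_job(): hands the job in; it is judged then, once.
The state is a dict: "clock": time; "qpos": joint angles; "qd": joint speeds; "tau": joint torques, N m; "eef_pos": TCP position; "tool_rot": TCP orientation; "force": force on the tool from outside, world axes, zero at the start; "torque": the same for the moment, N m; "width": finger opening in mm; "gripper_force": force on a finger pad.
Only numpy, scipy, OpenCV 4.12 (cv2) and the standard library are available. Lean on these libraries where they do the work, as an engineer would, in place of code of your own. Each camera call takes 0.05 s, during which the arm holds its last target. There are 200 camera calls.

## Working session

There is one attempt and no reset: what is moved stays moved. The work goes in short steps, Python scripts to look and compute and a tool call to move; the robot and the scene stay as the last step left them, time stands still between calls to the robot, and variables do not carry over. Pictures are saved under pics/ and viewed, at most 10 in all, crops included, and the job is handed in when it is done.

Besides the shell and the picture viewer there is one more tool, called by a JSON object that holds its "op" and its "data". play_rows: Moves the arm, as the interface text tells. Its arguments: {"type":"object","properties":{"deltas":{"type":"array"}},"required":["deltas"]}

```bash
mkdir -p pics; ls
python3 - <<'E'
from cell import *
import cv2,numpy as np
s=read_state();print({k:np.round(v,3).tolist() for k,v in s.items()})
for n in("scene","side"):
    cv2.imwrite(f"pics/{n}0.png",get_image(n)[:,:,::-1]);c=camera_info(n);print(n,c["fx"],c["distortion"],np.round(c["T"],3).tolist())
E
```

```text
pics
{'clock': 0.0, 'qpos': [1.047, 0.629, 0.038, 1.518, -0.027, 0.996, -0.02], 'qd': [-0.001, 0.0, 0.0, 0.001, 0.001, -0.001, 0.001], 'tau': [0.0, -56.341, 1.226, -19.345, 0.011, 0.01, -0.0], 'eef_pos': [286.981, -582.403, 193.881], 'tool_rot': [-3.14, 0.0, 0.458], 'force': [0.105, -0.632, -0.385], 'torque': [0.051, -0.058, -0.012], 'gripper_force': 0.0, 'width': 85.67}
scene 387.3894205376575 [-0.09545214  0.          0.          0.          0.        ] [[0.839, -0.313, 0.445, 170.172], [-0.543, -0.453, 0.707, -461.784], [-0.02, -0.835, -0.55, 581.692], [0.0, 0.0, 0.0, 1.0]]
side 512.2991871507544 [-0.14640014  0.          0.          0.          0.        ] [[-0.962, -0.108, 0.25, 312.885], [-0.271, 0.464, -0.843, 957.159], [-0.025, -0.879, -0.476, 596.774], [0.0, 0.0, 0.0, 1.0]]
```

View pics/scene0.png

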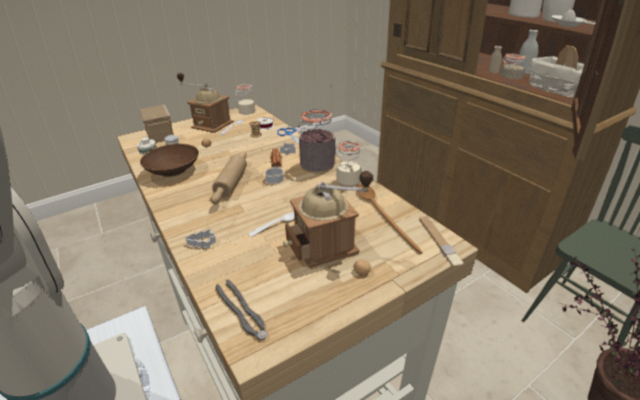

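View pics/side0.png

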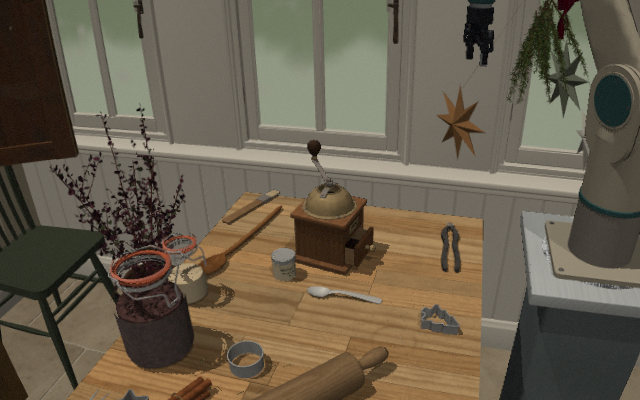

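The scene view shows the mill with its crank knob near (366,179) and the walnut at (362,268). In the side view the knob is at (314,147) and the open drawer near (360,248). I'll enlarge both next.

```bash
cat > h.py <<'E'
from cell import *
import cv2,numpy as np
from scipy.spatial.transform import Rotation as R
def ray(n,uv,c=None):
    c=c or camera_info(n);T=np.array(c["T"]);K=np.array([[c["fx"],0,c["cx"]],[0,c["fy"],c["cy"]],[0,0,1]])
    p=cv2.undistortPoints(np.array([[uv]],float),K,np.array(c["distortion"]))[0,0]
    return T[:3,3],T[:3,:3]@np.array([p[0],p[1],1])
def onz(n,uv,z,c=None):
    o,d=ray(n,uv,c);return o+d*(z-o[2])/d[2]
def tri(*rs):
    A=0;b=0
    for o,d in rs:
        d=d/np.linalg.norm(d);P=np.eye(3)-np.outer(d,d);A=A+P;b=b+P@o
    return np.linalg.solve(A,b)
def proj(n,p,c=None):
    c=c or camera_info(n);T=np.linalg.inv(np.array(c["T"]));K=np.array([[c["fx"],0,c["cx"]],[0,c["fy"],c["cy"]],[0,0,1]])
    return cv2.projectPoints(np.array(p,float).reshape(-1,3),cv2.Rodrigues(T[:3,:3])[0],T[:3,3],K,np.array(c["distortion"]))[0][:,0]
E
python3 - <<'E'
from h import *
print(tri(ray("scene",(366,179)),ray("side",(314,147))), onz("scene",(366,179),196.5),onz("side",(314,147),196.5),onz("scene",(362,275),0))
a=cv2.imread("pics/scene0.png")[155:295,270:400];b=cv2.imread("pics/side0.png")[130:290,270:400]
a=cv2.resize(a,None,fx=3,fy=3,interpolation=2);b=cv2.resize(b,None,fx=3,fy=3,interpolation=2)
o=np.zeros((480,780,3),np.uint8);o[:420,:390]=a;o[:,390:]=b;cv2.imwrite("pics/c1.png",o)
E
```

```text
[597.59141845  40.0733404  196.49124216] [597.10580023  39.79834022 196.5       ] [597.97319241  39.55940081 196.5       ] [558.27101081 -10.72908136   0.        ]
```

View pics/c1.png

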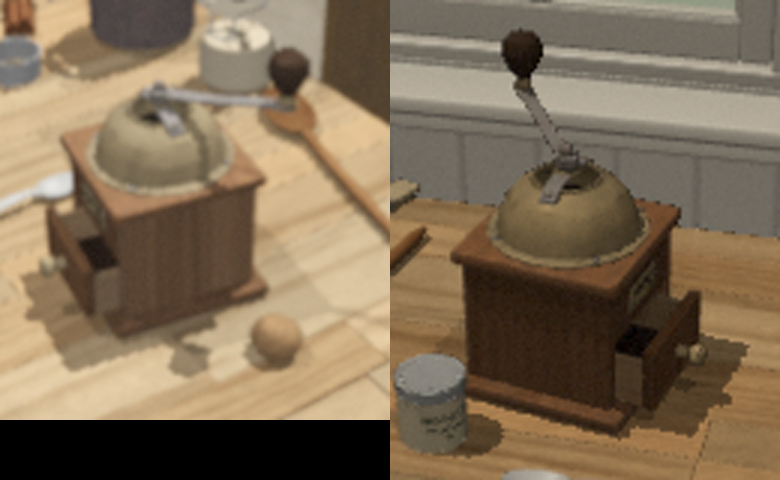

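The enlargement gives me top-board corners, the drawer knob and the crank hub in both views. I'll convert those to world positions.

Run:
```python
from h import *
for u in((291,200.7),(305.7,227.3),(358,215.3)):print("sc top",onz("scene",u,108).round(1))
for u in((366.7,199.3),(343.3,226.7),(291.7,215)):print("si top",onz("side",u,108).round(1))
print("dknob",tri(ray("scene",(285,243.3)),ray("side",(373,247.3))).round(1),onz("scene",(285.7,243.3),35).round(1),onz("side",(373,247.3),35).round(1))
print("hub",tri(ray("scene",(320,186.7)),ray("side",(330,182.3))).round(1))
print("walnut",onz("scene",(362,267.5),14),onz("side",(0,0),0))
print("base sc",onz("scene",(310,266),6),onz("scene",(358.7,252),6),"si",onz("side",(344,271),6))
```

```text
sc top [499.7 175.5 108. ]
sc top [476.4  74.7 108. ]
sc top [587.8  48.  108. ]
si top [481.4  72.9 108. ]
si top [502.3 184.9 108. ]
si top [607.6 166.4 108. ]
dknob [455.5 132.7  36.1] [457.2 133.   35. ] [455.8 131.   35. ]
hub [542.3 118.8 159.9]
walnut [562.67785686  -4.08817446  14.        ] [ 7480.27043882 -5377.92512149     0.        ]
base sc [478.99060964  68.67075954   6.        ] [593.0318172   45.82254548   6.        ] si [502.07397512 181.57994093   6.        ]
```

```bash
cat >> h.py <<'E'
def rot(yaw,lean): # deg; tool y horizontally along (sin yaw,-cos yaw); lean>0 tips the fingers forward along +y
    return R.from_euler('z',yaw,degrees=True)*R.from_euler('x',np.pi)*R.from_rotvec([-np.radians(lean),0,0])
def delta(p0,R0,p1,R1):
    return np.r_[R0.inv().apply(np.array(p1)-p0),(R0.inv()*R1).as_rotvec()]
def cur():
    s=read_state();return s["eef_pos"],R.from_euler('xyz',s["tool_rot"])
E
python3 - <<'E'
from h import *
p,r=cur();r=R.from_euler('xyz',[np.pi,0,.458])
np.set_printoptions(suppress=True,precision=3)
print(delta([287.3,-583,194.8],r,[400,140,240],rot(78.4,0)))
E
```

```text
[ 420.763 -598.656  -45.2      0.       0.      -0.91 ]
```

{"op": "play_rows", "data": {"deltas": [42,-60,-45,0,0,-0.09,0,84,-120,-45,0,0,-0.18,0,126,-180,-45,0,0,-0.27,0,168,-240,-45,0,0,-0.36,0,210,-300,-45,0,0,-0.455,0,252,-360,-45,0,0,-0.55,0,294,-420,-45,0,0,-0.64,0,336,-480,-45,0,0,-0.73,0,378,-540,-45,0,0,-0.82,0,421,-599,-45,0,0,-0.91,0]}}

```text
clock: 1.35
eef_pos: [381.5, 26.6, 239.9]
tool_rot: [3.141, 0.0, 1.37]
force: [2.2, -0.5, 0.4]
width: 0.1
gripper_force: 0.0
```

{"op": "play_rows", "data": {"deltas": [0,0,0,0,0,0,0]}}

```text
clock: 1.48
eef_pos: [382.0, 29.6, 240.1]
tool_rot: [3.141, -0.002, 1.378]
force: [0.1, -0.8, -0.1]
width: -0.0
gripper_force: 0.0
```

Run:
```python
from h import *
np.set_printoptions(suppress=True,precision=3)
p,r=cur();print(p,delta(p,r,[408,142,120],rot(78.4,28)))
```

```text
[382.044  29.565 240.061] [115.052   3.807 120.327  -0.488  -0.005   0.009]
```

{"op": "play_rows", "data": {"deltas": [40,1,20,-0.16,0,0,0,80,2,40,-0.33,0,0,0,115,4,60,-0.49,0,0.01,0,115,4,90,-0.49,0,0.01,0,115,4,120,-0.49,0,0.01,0,115,4,120,-0.49,0,0.01,0,115,4,120,-0.49,0,0.01,0,115,4,120,-0.49,0,0.01,0]}}

```text
clock: 2.48
eef_pos: [425.7, 150.0, 126.6]
tool_rot: [2.672, 0.01, 1.349]
force: [-15.6, 20.2, -2.7]
width: 0.1
gripper_force: 0.0
```

Run:
```python
from h import *
np.set_printoptions(suppress=True,precision=3)
s=read_state();print(s["eef_pos"],s["tool_rot"],s["qpos"])
cv2.imwrite("pics/w1.png",get_image("wrist")[:,:,::-1]);c=camera_info("wrist");print(c["T"],c["fx"])
print(proj("wrist",[[474,131,35],[455,132.7,35],[545,116.5,196.5],[479,70,110],[501,182,110]],c), proj("wrist",[s["eef_pos"]],c))
```

```text
[425.673 150.042 126.591] [2.672 0.01  1.349] [ 0.073  0.724 -1.247  2.467  1.505  1.126 -2.503]
[[  0.869  -0.334   0.366 362.879]
 [ -0.196  -0.911  -0.364 233.997]
 [  0.455   0.244  -0.857 284.841]
 [  0.      0.      0.      1.   ]] 310.40846851965404
[[321.992 201.498]
 [303.714 206.6  ]
 [548.444 246.233]
 [384.274 289.244]
 [390.118 147.665]] [[317.126 233.719]]
```

View pics/w1.png

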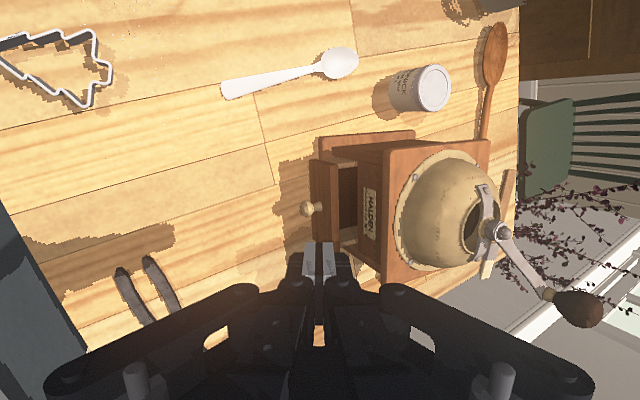

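The wrist view shows the drawer open, its knob at (308,209), and my fingertips at (318,250). Joints 3 and 4 are at their limits, so I'll back off and unwind the arm by swinging past the target.

Run:
```python
from h import *
np.set_printoptions(suppress=True,precision=3)
p,r=cur();print(read_state()["force"])
print(delta(p,r,[420,150,280],rot(78.4,0)))
print(delta(p,r,[230,470,280],rot(130,0)))
```

```text
[ 0.692 -1.781 -2.04 ]
[  -1.913   63.254 -139.838    0.472    0.015   -0.02 ]
[ 267.49  -164.239 -258.872    0.433    0.227   -0.904]
```

{"op": "play_rows", "data": {"deltas": [0,20,-45,0.15,0,0,0,0,40,-90,0.3,0,0,0,-2,63,-140,0.47,0,-0.02,0,-2,63,-140,0.47,0,-0.02,0,50,20,-165,0.47,0.05,-0.2,0,105,-30,-190,0.46,0.1,-0.4,0,160,-75,-215,0.45,0.15,-0.6,0,215,-120,-237,0.44,0.2,-0.75,0,267,-164,-259,0.433,0.227,-0.9,0,267,-164,-259,0.433,0.227,-0.9,0]}}

```text
clock: 3.78
eef_pos: [237.2, 452.7, 281.5]
tool_rot: [3.141, 0.002, 2.271]
force: [0.6, 0.9, 0.7]
width: 0.1
gripper_force: 0.0
```

Run:
```python
from h import *
np.set_printoptions(suppress=True,precision=3)
s=read_state();print(s["eef_pos"],s["tool_rot"],s["qpos"])
```

```text
[237.25  452.699 281.488] [3.141 0.002 2.271] [-0.395  0.549 -1.169  1.759  0.542  1.205 -1.016]
```

```bash
cat > fk.py <<'E'
import numpy as np, itertools
from scipy.optimize import least_squares
from scipy.spatial.transform import Rotation as R
D=[([1.047,.629,.038,1.518,-.027,.996,-.02],[286.981,-582.403,193.881],[-3.14,0,.458]),
([0.073,0.724,-1.247,2.467,1.505,1.126,-2.503],[425.673,150.042,126.591],[2.672,0.01,1.349]),
([-0.395,0.549,-1.169,1.759,0.542,1.205,-1.016],[237.25,452.699,281.488],[3.141,0.002,2.271])]
def fk(x,s,q):
    c1,c7,d1,L1,a1,L2,a2,L3,a3=x
    A=R.from_euler('Z',s[0]*q[0]+c1)*R.from_euler('YZ',[q[1],s[1]*q[2]])
    B=A*R.from_euler('YZ',[q[3],s[2]*q[4]])
    C=B*R.from_euler('YZ',[q[5],s[3]*q[6]+c7])
    p=np.array([0,0,d1])+A.apply([a1,0,L1])+B.apply([a2,0,L2])+(B*R.from_euler('Y',q[5])).apply([a3,0,L3])
    return p,C
def res(x,s):
    o=[]
    for q,p,e in D:
        P,C=fk(x,s,q);o+=list((P-p)/100)+list((C.inv()*R.from_euler('xyz',e)).as_rotvec())
    return np.array(o)
if __name__=="__main__":
    out=[]
    for s in itertools.product([1,-1],repeat=4):
        for c1 in(-2.1,-.07,1,3):
            for c7 in (0,1.57,3.1,-1.57):
                r=least_squares(res,[c1,c7,300,400,0,400,0,200,0],args=(s,));out.append((r.cost,s,r.x))
    out.sort(key=lambda t:t[0])
    for o in out[:3]:print(o[0],o[1],np.round(o[2],3).tolist())
E
python3 fk.py
```

```text
0.0015947552400230277 (-1, -1, -1, -1) [-0.042, 1.531, 334.273, 560.596, -1.809, 347.991, 14.948, 394.04, -38.402]
0.0015947552400234918 (-1, -1, -1, -1) [-0.042, 1.531, 334.273, 560.596, -1.809, 347.991, 14.948, 394.04, -38.402]
0.0015947552400246384 (-1, -1, -1, -1) [-0.042, 7.814, 334.273, 560.596, -1.809, 347.991, 14.948, 394.04, -38.402]
```

```bash
cat > ik.py <<'E'
from fk import *
from h import rot
X=[-0.042,1.531,334.273,560.596,-1.809,347.991,14.948,394.04,-38.402];S=(-1,)*4
lo=np.array([-3.06,-.37,-1.25,.18,-1.1,.23,-2.94]);hi=np.array([3.06,2.12,1.32,2.47,4.24,1.98,2.94])
def ik(p,r,q0):
    f=lambda q:np.r_[(fk(X,S,q)[0]-p)/20,5*(fk(X,S,q)[1].inv()*r).as_rotvec(),.02*(np.array(q)-q0)]
    s=least_squares(f,np.clip(q0,lo+.01,hi-.01),bounds=(lo,hi));P,C=fk(X,S,s.x)
    return s.x,np.linalg.norm(P-p),(C.inv()*r).magnitude()
E
python3 - <<'E'
from ik import *
np.set_printoptions(suppress=True,precision=2)
for p in([430,138,30],[430,138,120],[465,132,30]):
  for l in(22,28):
    for yaw in (78.4,168.4,-11.6):
      rr=rot(78.4,l)*R.from_euler('z',78.4-yaw,degrees=True)
      best=min((ik(np.array(p),rr,np.array([j1,.6,j3,2.1,j5,.8,j7]))for j1 in(-.8,-.3,.3)for j3 in(-.8,0,.8)for j5 in(-.5,0,1.5,3)for j7 in(-1.5,0,1.5)),key=lambda t:t[1]+100*t[2])
      print(p,l,yaw,best)
E
```

```text
[430, 138, 30] 22 78.4 (array([-0.89,  0.78,  0.49,  2.47,  3.39,  0.35,  2.12]), np.float64(0.00023606996642553762), 1.1634400287949184e-05)
[430, 138, 30] 22 168.4 (array([-0.69,  0.73,  0.22,  2.47,  2.85,  0.36, -2.03]), np.float64(0.0019182020728893499), 7.403765366537959e-05)
[430, 138, 30] 22 -11.6 (array([-0.88,  0.78,  0.48,  2.47,  3.36,  0.35,  0.58]), np.float64(0.00023026541079864074), 1.1562221051951278e-05)
[430, 138, 30] 28 78.4 (array([-0.96,  0.81,  0.5 ,  2.47,  3.14,  0.35,  2.28]), np.float64(1.7223255435116893), 0.06818013922466422)
[430, 138, 30] 28 168.4 (array([-0.96,  0.81,  0.5 ,  2.47,  3.14,  0.35, -2.43]), np.float64(1.7223368524651492), 0.06818062544357523)
[430, 138, 30] 28 -11.6 (array([-0.96,  0.81,  0.5 ,  2.47,  3.14,  0.35,  0.71]), np.float64(1.7223259562719924), 0.0681801430775335)
[430, 138, 120] 22 78.4 (array([-0.53,  0.47,  0.03,  2.43,  1.88,  0.23, -2.56]), np.float64(0.00036240280837295246), 1.8756334281658365e-05)
[430, 138, 120] 22 168.4 (array([-0.53,  0.47,  0.03,  2.43,  1.88,  0.23, -0.99]), np.float64(0.0004295180560437868), 1.6925
[... 708 characters left out ...]
-05)
[465, 132, 30] 22 168.4 (array([-0.6 ,  0.73,  0.17,  2.39,  2.75,  0.3 , -1.87]), np.float64(0.00023271102557570857), 7.246843118335225e-06)
[465, 132, 30] 22 -11.6 (array([-0.62,  0.73,  0.2 ,  2.39,  2.81,  0.3 ,  1.21]), np.float64(0.0002261636048261499), 8.017723999604177e-06)
[465, 132, 30] 28 78.4 (array([-0.86,  0.81,  0.46,  2.47,  3.14,  0.45,  2.35]), np.float64(0.18703511638823941), 0.007360092667574169)
[465, 132, 30] 28 168.4 (array([-0.85,  0.81,  0.44,  2.47,  3.11,  0.45, -2.34]), np.float64(0.18764067866868658), 0.007385354028039997)
[465, 132, 30] 28 -11.6 (array([-0.86,  0.81,  0.46,  2.47,  3.14,  0.45,  0.78]), np.float64(0.18705571909995683), 0.007360337919149366)
```

```bash
cat > sim.py <<'E'
from ik import *
def J(q):
    P,C=fk(X,S,q);M=np.zeros((6,7))
    for i in range(7):
        d=np.array(q);d[i]+=1e-5;p,c=fk(X,S,d);M[:,i]=np.r_[(p-P)/300,(c*C.inv()).as_rotvec()]/1e-5
    return M,P,C
from scipy.optimize import lsq_linear
def go(q,p1,r1,n=40):
    q=np.array(q,float);_,p0=None,fk(X,S,q)[0];r0=fk(X,S,q)[1];w=(r0.inv()*r1).as_rotvec()
    for k in range(1,n+1):
        pt=p0+(np.array(p1)-p0)*k/n;rt=r0*R.from_rotvec(w*k/n)
        for _ in range(3):
            M,P,C=J(q);e=np.r_[(pt-P)/300,(rt*C.inv()).as_rotvec()]
            A=np.r_[M,.02*np.eye(7)];b=np.r_[e,np.zeros(7)]
            q=q+lsq_linear(A,b,bounds=(np.minimum(lo-q,-1e-9),np.maximum(hi-q,1e-9))).x
    P,C=fk(X,S,q);return q,np.linalg.norm(P-p1),(C.inv()*r1).magnitude()
E
python3 - <<'E'
from sim import *
np.set_printoptions(suppress=True,precision=2)
q=np.array(D[0][0]);q,*e=go(q,[382,30,240],rot(78.4,0));print(q,e)
q,*e=go(q,[408,142,120],rot(78.4,28));print(q,e,"obs",D[1][0])
q,*e=go(q,[237,453,281],rot(130,0));print(q,e,"obs",D[2][0])
for yaw in(168.4,78.4):
 for via in ([],[([450,140,280],0)],[([300,420,280],0)],[([550,100,300],0)],[([0,550,300],0),([450,140,280],0)],[([450,-250,280],0),([450,140,280],0)]):
  q=np.array(D[2][0])
  for p,l in via:
    q,*e=go(q,p,rot(yaw,0) )
  s=[q]
  for p in([440,137,150],[440,137,40],[470,131,30]):
    rr=rot(78.4,22)*R.from_euler('z',78.4-yaw,degrees=True)
    q,*e=go(q,p,rr);s.append((q,np.round(e,2)))
  print(yaw,via,*s,sep="\n ")
E
```

```text
[ 0.21  0.2  -0.39  2.14  0.1   0.81 -0.45] [np.float64(2.2232238826499267e-07), 1.2161354185213702e-09]
[ 0.07  0.73 -1.25  2.47  1.5   1.12 -2.5 ] [np.float64(12.567014032134024), 0.054276741587371745] obs [0.073, 0.724, -1.247, 2.467, 1.505, 1.126, -2.503]
[-0.36  0.58 -1.25  1.76  0.58  1.24 -1.07] [np.float64(1.2674549215572004e-07), 7.319870395563655e-10] obs [-0.395, 0.549, -1.169, 1.759, 0.542, 1.205, -1.016]
168.4
 []
 [-0.4   0.55 -1.17  1.76  0.54  1.21 -1.02]
 (array([ 0.21,  0.59, -1.12,  2.39,  1.43,  0.84, -0.62]), array([0., 0.]))
 (array([-0.23,  0.72, -0.44,  2.47,  2.08,  0.61, -1.24]), array([0.08, 0.  ]))
 (array([-0.2 ,  0.75, -0.41,  2.41,  2.09,  0.58, -1.18]), array([0., 0.]))
168.4
 [([450, 140, 280], 0)]
 [ 0.48  0.5  -1.25  1.86  0.52  1.16  0.42]
 (array([ 0.1 ,  0.51, -0.89,  2.39,  1.44,  0.68, -0.6 ]), array([0., 0.]))
 (array([-0.24,  0.72, -0.44,  2.47,  2.08,  0.61, -1.24]), array([0.08, 0.  ]))
 (array([-0.2 ,  0.75, -0.4 ,  2.41,  2.1 ,  0.58, -1.18]), array([0., 0.]))
168.4
 [([300, 420, 280], 0)]
 [-0.23  0.59 -1.25  1.75  0.59  1.24 -0.26]
 (ar
[... 2380 characters left out ...]
 2.1 ,  0.57, -2.75]), array([0., 0.]))
78.4
 [([0, 550, 300], 0), ([450, 140, 280], 0)]
 [ 0.25  0.35 -0.81  1.87  0.29  1.05 -0.88]
 (array([-0.27,  0.41, -0.31,  2.4 ,  1.45,  0.37, -2.13]), array([0., 0.]))
 (array([-0.24,  0.72, -0.43,  2.47,  2.09,  0.6 , -2.82]), array([0.05, 0.  ]))
 (array([-0.2 ,  0.75, -0.4 ,  2.41,  2.1 ,  0.57, -2.76]), array([0., 0.]))
78.4
 [([450, -250, 280], 0), ([450, 140, 280], 0)]
 [ 0.36  0.4  -0.98  1.87  0.37  1.08 -0.97]
 (array([-0.12,  0.43, -0.54,  2.4 ,  1.45,  0.48, -2.15]), array([0., 0.]))
 (array([-0.24,  0.72, -0.43,  2.47,  2.08,  0.61, -2.81]), array([0.07, 0.  ]))
 (array([-0.2 ,  0.75, -0.4 ,  2.41,  2.1 ,  0.57, -2.75]), array([0., 0.]))
```

Run:
```python
from sim import *
from h import onz,camera_info
np.set_printoptions(suppress=True,precision=2)
c=camera_info("wrist");c=dict(c);c["T"]=np.array([[.869,-.334,.366,362.879],[-.196,-.911,-.364,233.997],[.455,.244,-.857,284.841],[0,0,0,1]])
for u in((300,209),(306,209),(317,205)):print(onz("wrist",u,35,c))
for l in(20,21,22):
  q=np.array(D[2][0]);rr=rot(78.4,l)*R.from_euler('z',-90,degrees=True)
  for p in([440,135,150],[430,136.5,80],[430,136.5,33]):
    q,*e=go(q,p,rr);print(l,q,np.round(e,2))
```

```text
[450.92 131.74  35.  ]
[456.61 129.62  35.  ]
[468.23 129.44  35.  ]
20 [ 0.25  0.6  -1.14  2.37  1.37  0.83 -0.54] [0. 0.]
20 [ 0.13  0.78 -1.07  2.45  1.64  0.92 -0.85] [0. 0.]
20 [-0.21  0.73 -0.45  2.47  2.07  0.59 -1.22] [0.03 0.  ]
21 [ 0.23  0.59 -1.13  2.38  1.4   0.83 -0.58] [0. 0.]
21 [ 0.12  0.77 -1.06  2.47  1.66  0.93 -0.89] [0. 0.]
21 [-0.46  0.7  -0.09  2.47  2.39  0.43 -1.54] [0.02 0.  ]
22 [ 0.22  0.59 -1.12  2.39  1.43  0.83 -0.62] [0. 0.]
22 [-0.03  0.68 -0.78  2.47  1.77  0.74 -0.97] [1.12 0.  ]
22 [-0.68  0.72  0.21  2.47  2.83  0.35 -2.  ] [0.11 0.  ]
```

Run:
```python
from h import *
np.set_printoptions(suppress=True,precision=3)
p,r=cur();rr=rot(78.4,21)*R.from_euler('z',-90,degrees=True)
print(p,delta(p,r,[440,135,150],rr),delta([440,135,150],rr,[430,136.5,80],rr),delta([440,135,150],rr,[430,136.5,26],rr))
```

```text
[237.25  452.699 281.488] [-373.249  -49.825  132.407   -0.123   -0.35    -0.66 ] [34.512 -0.541 61.732  0.     0.     0.   ] [ 53.864  -0.541 112.145   0.      0.      0.   ]
```

{"op": "play_rows", "data": {"deltas": [-47,-6,10,-0.015,-0.04,-0.08,0,-94,-12,20,-0.03,-0.08,-0.16,0,-141,-18,30,-0.045,-0.13,-0.25,0,-188,-24,45,-0.06,-0.17,-0.33,0,-235,-31,60,-0.075,-0.22,-0.41,0,-282,-37,80,-0.09,-0.26,-0.5,0,-328,-44,105,-0.11,-0.31,-0.58,0,-373,-50,132,-0.123,-0.35,-0.66,0,-373,-50,132,-0.123,-0.35,-0.66,0,-373,-50,132,-0.123,-0.35,-0.66,0]}}

```text
clock: 5.03
eef_pos: [439.8, 134.5, 150.8]
tool_rot: [3.14, 0.366, 2.937]
force: [0.8, 0.5, 0.1]
width: 0.3
gripper_force: 0.0
```

Run:
```python
from h import *
np.set_printoptions(suppress=True,precision=3)
p,r=cur();rr=rot(78.4,21)*R.from_euler('z',-90,degrees=True);s=read_state()
print(p,s["qpos"],s["force"],delta(p,r,[430,136.5,80],rr),delta(p,r,[430,136.5,26],rr))
```

```text
[439.76  134.518 150.76 ] [ 0.174  0.519 -1.045  2.364  1.319  0.769 -0.519] [0.751 0.542 0.131] [34.61  -0.126 62.516  0.001 -0.001 -0.002] [ 53.924  -0.196 112.944   0.001  -0.001  -0.002]
```

{"op": "play_rows", "data": {"deltas": [12,0,20,0,0,0,0,24,0,41,0,0,0,0,35,0,62,0,0,0,0,41,0,78,0,0,0,0,47,0,95,0,0,0,0,54,0,113,0,0,0,0,54,0,113,0,0,0,0,54,0,113,0,0,0,0]}}

```text
clock: 6.02
eef_pos: [434.3, 140.3, 27.4]
tool_rot: [3.141, 0.364, 2.939]
force: [1.0, 0.2, 0.6]
width: -0.1
gripper_force: 0.0
```

Run:
```python
from h import *
np.set_printoptions(suppress=True,precision=3)
p,r=cur();s=read_state();print(p,s["tool_rot"],s["qpos"],s["force"])
w=get_image("wrist");b=get_image("side");a=get_image("scene")
o=np.zeros((480,790,3),np.uint8);o[:400,:400]=w[:,120:520];o[:,410:]=cv2.resize(b[160:280,300:395],(380,480),interpolation=2)
cv2.imwrite("pics/w2.png",o[:,:,::-1])
print(proj("side",[p]),proj("scene",[p]))
```

```text
[434.293 140.349  27.439] [3.141 0.364 2.939] [ 0.148  1.044 -1.247  2.466  1.707  1.253 -0.94 ] [1.013 0.229 0.565]
[[382.921 254.596]] [[275.157 247.933]]
```

View pics/w2.png

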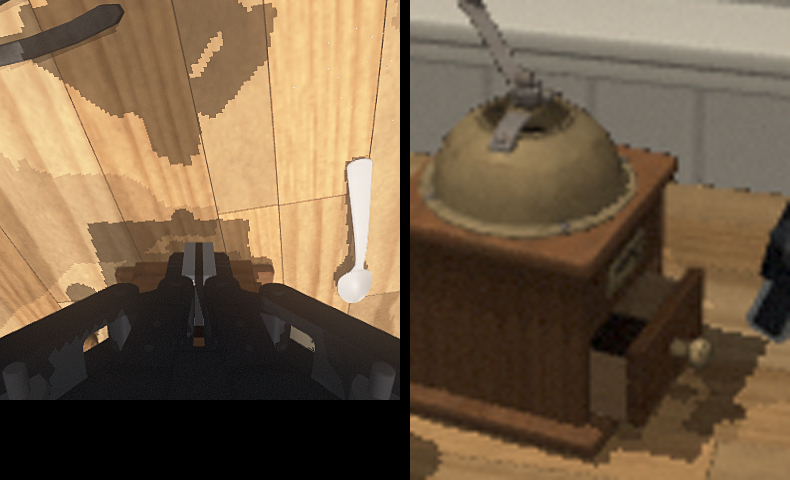

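Wrist/side views: fingertip in front of the drawer knob, though the visible tip (about (390,244) in the side picture) is not where the reported TCP projects (383,255). I'll check that in both views.

Run:
```python
from h import *
np.set_printoptions(suppress=True,precision=2)
p,r=cur();P=[p+r.apply([0,0,-d]) for d in(0,10,20,40)]
o=[]
for n,x,y in(("side",340,190),("scene",240,200)):
    im=get_image(n)[:,:,::-1].copy();q=proj(n,P);print(n,q.tolist())
    cr=cv2.resize(im[y:y+80,x:x+78],None,fx=5,fy=5,interpolation=2)
    for u in q:cv2.circle(cr,tuple(int(v) for v in ((u-[x,y]+.5)*5)),3,(0,0,255),-1)
    o.append(cr)
cv2.imwrite("pics/c3.png",np.hstack(o))
```

```text
side [[382.4708187176609, 253.78402890889842], [384.3776296421889, 250.23699309225978], [386.3066631280492, 246.64548025308292], [390.2325180247277, 239.32647786243896]]
scene [[275.64715354981723, 247.43362127070662], [273.7086655039091, 244.56971994467392], [271.74191415518465, 241.6623155072374], [267.7215027618326, 235.7135506082051]]
```

View pics/c3.png

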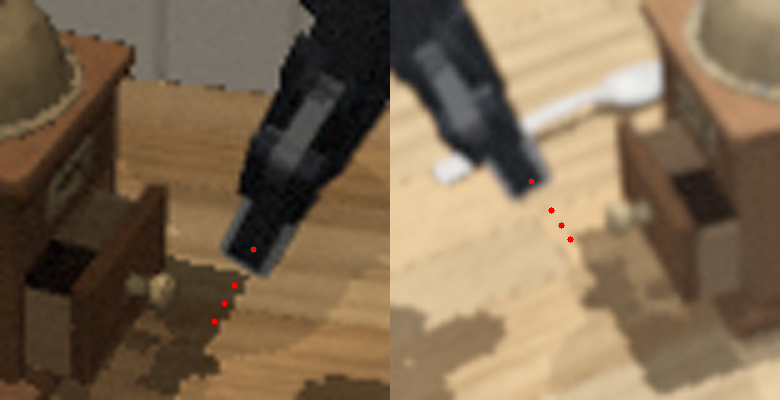

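Run:
```python
from h import *
np.set_printoptions(suppress=True,precision=2)
p,r=cur();s=read_state();print(p,s["width"],s["qpos"],s["clock"])
for d in(0,10,20,30,40):print(d,proj("wrist",[p+r.apply([0,0,-d])]))
c=camera_info("wrist");T=np.array(c["T"]);print(r.inv().apply(T[:3,3]-p),(r.inv()*R.from_matrix(T[:3,:3])).as_matrix())
import sys;sys.path.append('.')
from ik import fk,X,S;print(fk(X,S,s["qpos"])[0])
cv2.imwrite("pics/w3.png",get_image("wrist")[:,:,::-1])
# triangulate visible tip
print("tip",tri(ray("side",(340+248/5,190+260/5)),ray("scene",(240+(530-390)/5,200+188/5))))
```

```text
[435.12 139.36  28.36] -0.2828906162495405 [ 0.15  1.04 -1.25  2.47  1.71  1.26 -0.94] 6.275
0 [[318.09 234.91]]
10 [[318.05 240.98]]
20 [[318.01 247.73]]
30 [[317.96 255.29]]
40 [[317.9 263.8]]
[  67.05    0.57 -178.53] [[-0.   -0.96 -0.26]
 [ 1.   -0.   -0.  ]
 [ 0.   -0.26  0.96]]
[439.68 136.68  29.99]
tip [421.89 143.39  60.33]
```

Both fixed views and the wrist view place the visible fingertip about 33 mm short of the reported TCP, at about z = 60. I'll test this with a slow move to where the reported tip would already push the knob by about 9 mm.

Run:
```python
from h import *
np.set_printoptions(suppress=True,precision=3)
p,r=cur();rr=rot(78.4,21)*R.from_euler('z',-90,degrees=True)
print(p,delta(p,r,[440,134,27],rr),delta(p,r,[450,132,27],rr))
print(proj("wrist",[[421.9,143.4,60.3]]))
```

```text
[434.905 139.135  27.991] [-5.268 -4.002  3.088 -0.001 -0.     0.   ] [-14.789  -3.947   6.742  -0.001  -0.      0.   ]
[[320.901 257.387]]
```

{"op": "play_rows", "data": {"deltas": [-2,-2,1.5,0,0,0,0,-5,-4,3,0,0,0,0,-7,-4,4,0,0,0,0,-9,-4,4.7,0,0,0,0,-11,-4,5.4,0,0,0,0,-13,-4,6,0,0,0,0,-15,-4,6.7,0,0,0,0,-15,-4,6.7,0,0,0,0]}}

```text
clock: 7.32
eef_pos: [449.2, 131.4, 25.2]
tool_rot: [-3.14, 0.363, 2.938]
force: [-0.5, 0.1, -0.2]
width: 0.3
gripper_force: 0.0
```

Run:
```python
from h import *
np.set_printoptions(suppress=True,precision=2)
p,r=cur();print(p,read_state()["qpos"]);P=[p+r.apply([0,0,-d]) for d in(0,10,20,40)]
o=[]
for n,x,y in(("side",340,190),("scene",240,200)):
    im=get_image(n)[:,:,::-1].copy();q=proj(n,P)
    cr=cv2.resize(im[y:y+80,x:x+78],None,fx=5,fy=5,interpolation=2)
    for u in q:cv2.circle(cr,tuple(int(v) for v in ((u-[x,y]+.5)*5)),3,(0,0,255),-1)
    o.append(cr)
cv2.imwrite("pics/c4.png",np.hstack(o))
```

```text
[449.2  131.35  25.19] [ 0.19  1.05 -1.24  2.44  1.72  1.24 -0.88]
```

View pics/c4.png

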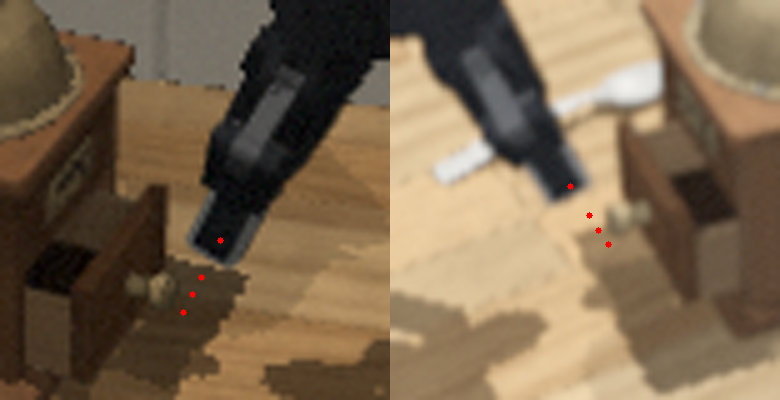

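```bash
cat >> h.py <<'E'
def tcp(tip,r): return np.array(tip,float)+r.apply([0,0,32])
def tip():
    p,r=cur();return p+r.apply([0,0,-32])
E
python3 - <<'E'
from h import *
np.set_printoptions(suppress=True,precision=2)
p,r=cur();rr=rot(78.4,21)*R.from_euler('z',-90,degrees=True);print(tip())
u=np.array([.979,-.201,0])
for a in(-18,-10,0,5,10,14):
    t=np.array([451,133,28])+u*a
    print(a,t,delta(p,r,tcp(t,rr),rr))
E
```

```text
[437.91 133.75  55.11]
-18 [433.38 136.62  28.  ] [14.17  2.02 23.57 -0.   -0.   -0.  ]
-10 [441.21 135.01  28.  ] [ 6.7   2.03 26.4  -0.   -0.   -0.  ]
0 [451. 133.  28.] [-2.65  2.05 29.94 -0.   -0.   -0.  ]
5 [455.89 132.    28.  ] [-7.32  2.05 31.72 -0.   -0.   -0.  ]
10 [460.79 130.99  28.  ] [-11.99   2.06  33.49  -0.    -0.    -0.  ]
14 [464.71 130.19  28.  ] [-15.73   2.07  34.9   -0.    -0.    -0.  ]
```

{"op": "play_rows", "data": {"deltas": [7,1,5,0,0,0,0,11,2,14,0,0,0,0,14,2,23.5,0,0,0,0,14,2,23.5,0,0,0,0,10.5,2,25,0,0,0,0,6.7,2,26.4,0,0,0,0,4.8,2,27.1,0,0,0,0,3,2,27.8,0,0,0,0,1.1,2,28.5,0,0,0,0,-0.8,2,29.2,0,0,0,0]}}

```text
clock: 8.68
eef_pos: [460.3, 131.1, -1.8]
tool_rot: [-3.14, 0.362, 2.939]
force: [-2.0, -0.2, 1.4]
width: -0.0
gripper_force: 0.9
```

Run:
```python
from h import *
np.set_printoptions(suppress=True,precision=2)
s=read_state();print(tip(),s["qpos"],s["force"],s["clock"])
o=[]
for n,x,y in(("side",340,190),("scene",240,200)):
    o.append(cv2.resize(get_image(n)[y:y+80,x:x+78,::-1],None,fx=5,fy=5,interpolation=2))
cv2.imwrite("pics/c5.png",np.hstack(o))
```

```text
[449.21 133.49  28.15] [ 0.18  1.11 -1.19  2.42  1.79  1.26 -0.88] [-1.98 -0.2   1.4 ] 8.675
```

View pics/c5.png

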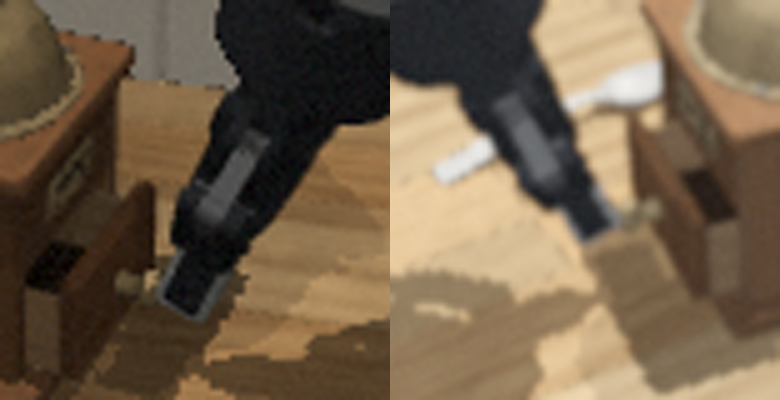

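The fingertips are on the drawer knob and the drawer is moving in at about 2 N. I'll keep pushing slowly.

{"op": "play_rows", "data": {"deltas": [-1.1,0,0.4,0,0,0,0,-2.2,0,0.8,0,0,0,0,-3.3,0,1.3,0,0,0,0,-4.5,0,1.7,0,0,0,0,-5.6,0,2.1,0,0,0,0,-6.7,0,2.5,0,0,0,0,-7.8,0,3,0,0,0,0,-9,0,3.4,0,0,0,0]}}

```text
clock: 9.78
eef_pos: [469.8, 129.3, -1.8]
tool_rot: [-3.14, 0.362, 2.939]
force: [-1.5, 1.5, 0.8]
width: 0.0
gripper_force: 0.9
```

{"op": "play_rows", "data": {"deltas": [-0.7,0,0.3,0,0,0,0,-1.4,0,0.5,0,0,0,0]}}

```text
clock: 10.02
eef_pos: [471.2, 128.9, -1.8]
tool_rot: [-3.14, 0.362, 2.939]
force: [-1.3, 1.5, 0.6]
width: 0.3
gripper_force: 0.8
```

{"op": "play_rows", "data": {"deltas": [-0.7,0,0.3,0,0,0,0,-1.4,0,0.5,0,0,0,0]}}

```text
clock: 10.28
eef_pos: [472.7, 128.5, -1.8]
tool_rot: [-3.14, 0.362, 2.939]
force: [-1.9, 0.9, 0.4]
width: 0.2
gripper_force: 0.8
```

{"op": "play_rows", "data": {"deltas": [-0.7,0,0.3,0,0,0,0,-1.4,0,0.5,0,0,0,0]}}

```text
clock: 10.52
eef_pos: [474.1, 128.1, -1.8]
tool_rot: [-3.139, 0.362, 2.939]
force: [-1.1, 2.1, 0.3]
width: -0.1
gripper_force: 0.8
```

{"op": "play_rows", "data": {"deltas": [-0.5,0,0.2,0,0,0,0,-0.9,0,0.3,0,0,0,0]}}

```text
clock: 10.78
eef_pos: [475.0, 128.0, -1.8]
tool_rot: [-3.139, 0.362, 2.939]
force: [-1.4, 0.3, 0.5]
width: 0.1
gripper_force: 0.8
```

Run:
```python
from h import *
s=read_state();print(tip(),s["force"],s["clock"])
b=get_image("side");a=get_image("scene")
o=np.hstack([cv2.resize(im[y:y+80,x:x+78,::-1],None,fx=5,fy=5,interpolation=2) for im,x,y in((b,330,190),(a,260,200))])
cv2.imwrite("pics/c6.png",o)
```

```text
[463.90553029 130.30922748  28.14227548] [-1.40486707  0.29391297  0.54608996] 10.775
```

View pics/c6.png

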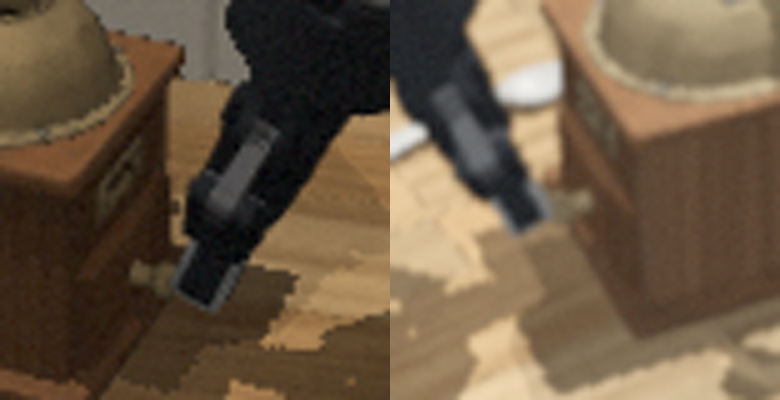

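The drawer is almost flush. I'll go on in half-millimetre steps until the force jumps.

{"op": "play_rows", "data": {"deltas": [-0.5,0,0.2,0,0,0,0,-0.9,0,0.3,0,0,0,0]}}

```text
clock: 11.12
eef_pos: [475.9, 127.8, -1.7]
tool_rot: [-3.139, 0.362, 2.939]
force: [-0.4, 1.6, 0.1]
width: 0.0
gripper_force: 0.8
```

{"op": "play_rows", "data": {"deltas": [-0.3,0,0.1,0,0,0,0,-0.6,0,0.2,0,0,0,0]}}

```text
clock: 11.38
eef_pos: [476.5, 127.6, -1.7]
tool_rot: [-3.139, 0.362, 2.939]
force: [-1.2, 1.1, -0.4]
width: -0.1
gripper_force: 0.8
```

{"op": "play_rows", "data": {"deltas": [-0.3,0,0.1,0,0,0,0,-0.6,0,0.2,0,0,0,0]}}

```text
clock: 11.62
eef_pos: [477.2, 127.5, -1.6]
tool_rot: [-3.139, 0.362, 2.939]
force: [-1.0, 1.1, -1.8]
width: -0.1
gripper_force: 0.8
```

{"op": "play_rows", "data": {"deltas": [-0.3,0,0.1,0,0,0,0,-0.6,0,0.2,0,0,0,0]}}

```text
clock: 11.88
eef_pos: [477.8, 127.4, -1.6]
tool_rot: [-3.139, 0.362, 2.939]
force: [-1.3, 0.8, -0.9]
width: -0.1
gripper_force: 0.8
```

{"op": "play_rows", "data": {"deltas": [-0.3,0,0.1,0,0,0,0,-0.6,0,0.2,0,0,0,0]}}

```text
clock: 12.12
eef_pos: [478.4, 127.3, -1.6]
tool_rot: [-3.139, 0.362, 2.939]
force: [-1.2, 1.5, -0.8]
width: 0.1
gripper_force: 0.8
```

Run:
```python
from h import *
s=read_state();print(tip(),s["force"],s["gripper_force"],s["clock"])
b=get_image("side");a=get_image("scene")
A=cv2.imread("pics/side0.png").astype(int);B=b[:,:,::-1].astype(int)
cv2.imwrite("pics/side1.png",b[:,:,::-1]);cv2.imwrite("pics/scene1.png",a[:,:,::-1])
# mill shift by phase correlation on patches clear of the arm
for f,im,(x,y,w,h) in(("side",b,(290,185,60,85)),("scene",a,(305,190,55,75))):
    g0=cv2.cvtColor(cv2.imread(f"pics/{f}0.png"),6).astype(np.float32)[y:y+h,x:x+w];g1=cv2.cvtColor(im,7).astype(np.float32)
    r=cv2.matchTemplate(g1[y-6:y+h+6,x-6:x+w+6],g0,5);_,m,_,l=cv2.minMaxLoc(r);print(f,m,np.array(l)-6, r[l[1]-1:l[1]+2,l[0]-1:l[0]+2].round(3).tolist())
```

```text
[467.32096787 129.60905343  28.33077229] [-1.17386197  1.47560605 -0.83117169] 0.7693496475872053 12.125
side 0.9908801317214966 [0 0] [[0.9269999861717224, 0.9390000104904175, 0.9139999747276306], [0.9610000252723694, 0.9909999966621399, 0.9610000252723694], [0.9139999747276306, 0.9380000233650208, 0.925000011920929]]
scene 0.9945091009140015 [0 0] [[0.949999988079071, 0.968999981880188, 0.9549999833106995], [0.9750000238418579, 0.9950000047683716, 0.9760000109672546], [0.9539999961853027, 0.968999981880188, 0.9509999752044678]]
```

The mill hasn't moved and the force is unchanged, so the drawer is still sliding.

{"op": "play_rows", "data": {"deltas": [-0.3,0,0.1,0,0,0,0,-0.6,0,0.2,0,0,0,0]}}

```text
clock: 12.48
eef_pos: [479.0, 127.1, -1.6]
tool_rot: [-3.139, 0.362, 2.939]
force: [-1.5, 0.7, -0.7]
width: -0.3
gripper_force: 0.8
```

{"op": "play_rows", "data": {"deltas": [-0.3,0,0.1,0,0,0,0,-0.6,0,0.2,0,0,0,0]}}

```text
clock: 12.72
eef_pos: [479.7, 127.0, -1.5]
tool_rot: [-3.139, 0.362, 2.939]
force: [-1.1, 0.8, -0.3]
width: -0.1
gripper_force: 0.8
```

{"op": "play_rows", "data": {"deltas": [-0.3,0,0.1,0,0,0,0,-0.6,0,0.2,0,0,0,0]}}

```text
clock: 12.98
eef_pos: [480.3, 126.9, -1.5]
tool_rot: [-3.139, 0.362, 2.939]
force: [-1.4, 1.2, -1.4]
width: 0.0
gripper_force: 0.8
```

{"op": "play_rows", "data": {"deltas": [-0.3,0,0.1,0,0,0,0,-0.6,0,0.2,0,0,0,0]}}

```text
clock: 13.22
eef_pos: [480.7, 126.8, -1.6]
tool_rot: [-3.14, 0.362, 2.939]
force: [-2.4, 0.4, -0.9]
width: -0.1
gripper_force: 1.3
```

{"op": "play_rows", "data": {"deltas": [-0.3,0,0.1,0,0,0,0,-0.6,0,0.2,0,0,0,0]}}

```text
clock: 13.48
eef_pos: [480.8, 126.8, -1.6]
tool_rot: [-3.14, 0.361, 2.939]
force: [-5.4, 0.9, -0.5]
width: 0.0
gripper_force: 2.5
```

{"op": "play_rows", "data": {"deltas": [-0.3,0,0.1,0,0,0,0,-0.6,0,0.2,0,0,0,0]}}

```text
clock: 13.72
eef_pos: [480.9, 126.8, -1.7]
tool_rot: [-3.14, 0.36, 2.94]
force: [-7.0, 2.7, 0.2]
width: 0.1
gripper_force: 3.5
```

```bash
cat > mv.py <<'E'
from h import *
def shift(tag):
  for f,(x,y,w,h) in(("side",(290,185,60,85)),("scene",(305,190,55,75))):
    im=get_image(f);cv2.imwrite(f"pics/{f}{tag}.png",im[:,:,::-1])
    g0=cv2.cvtColor(cv2.imread(f"pics/{f}0.png"),6).astype(np.float32)[y:y+h,x:x+w];g1=cv2.cvtColor(im,7).astype(np.float32)[y:y+h,x:x+w]
    print(f,cv2.findTransformECC(g0,g1,np.eye(2,3,dtype=np.float32),0)[1][:,2])
E
python3 - <<'E'
from mv import *
s=read_state();print(tip(),s["force"],s["gripper_force"],s["clock"]);shift("2")
b,a=[cv2.imread(f"pics/{n}2.png") for n in("side","scene")]
cv2.imwrite("pics/c7.png",np.hstack([cv2.resize(im[y:y+80,x:x+78],None,fx=5,fy=5,interpolation=2) for im,x,y in((b,310,190),(a,270,200))]))
E
```

```text
[469.8497143  129.16136327  28.27698619] [-6.98171789  2.69172149  0.23532945] 3.4933799882503536 13.725
side [0.02055351 0.01593452]
scene [-0.00284848  0.01259164]
```

View pics/c7.png

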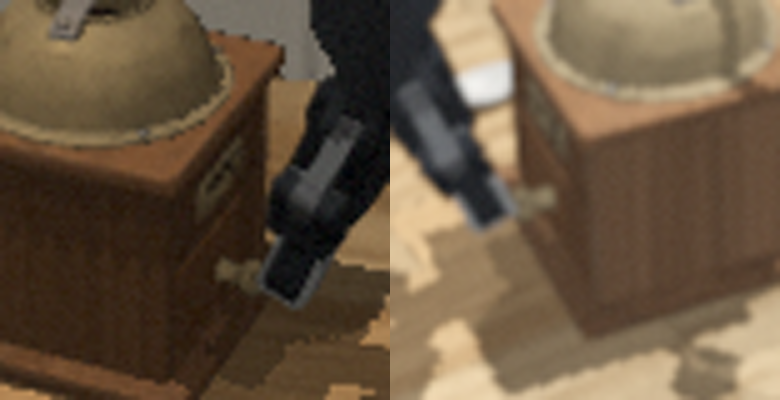

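The drawer is home: its front is flush, the force rose to 7 N and the mill shift is about 0 px. Next I'll back away and check the arm's joint margins for the crank circle.

Run:
```python
from sim import *
from h import *
np.set_printoptions(suppress=True,precision=2)
s=read_state();p,r=cur();rr=r
print(delta(p,r,p+np.array([-30*.979,6,0]),r),delta(p,r,p+np.array([-20,4,130]),r))
ax=np.array([544.5,115])
for yaw in(168.4,125,78.4,35):
    q=np.array(s["qpos"]);tr=[]
    for t in((455,132,-2),(455,132,150)):q,*e=go(q,t,r,10)
    q,*e=go(q,(455,132,240),rot(yaw,0),20);tr.append((q,np.round(e,2)))
    q,*e=go(q,(625,71,240),rot(yaw,0),20);q,*e=go(q,(625,71,155),rot(yaw,0),10);tr.append((q,np.round(e,2)))
    Q=[q]
    for a in np.radians(np.arange(-38,-380,-10)):
        q,*e=go(q,(*ax+92*np.array([np.cos(a),np.sin(a)]),155),rot(yaw,0),2);Q.append(q)
        if e[0]>1:print("bad",a,e)
    Q=np.array(Q);print(yaw,*tr,"margin",np.min(Q-lo,0),np.min(hi-Q,0),np.abs(np.diff(Q,axis=0)).max(0))
```

```text
[ 28.05  -0.03 -10.57   0.     0.     0.  ] [ -26.74   -0.34 -128.84    0.      0.      0.  ]
168.4 (array([ 0.48,  0.58, -1.25,  1.92,  0.62,  1.11,  0.34]), array([0., 0.])) (array([ 0.41,  0.87, -1.08,  1.61,  0.82,  1.17,  0.51]), array([0., 0.])) margin [3.25 1.06 0.1  1.37 1.89 0.71 3.09] [2.48 1.24 2.38 0.41 3.42 0.79 2.42] [0.04 0.02 0.01 0.04 0.   0.02 0.03]
125 (array([ 0.48,  0.58, -1.25,  1.92,  0.62,  1.1 , -0.41]), array([0., 0.])) (array([ 0.41,  0.87, -1.08,  1.61,  0.82,  1.17, -0.25]), array([0., 0.])) margin [3.25 1.06 0.1  1.37 1.89 0.7  2.34] [2.48 1.24 2.38 0.41 3.42 0.79 3.18] [0.04 0.02 0.01 0.04 0.   0.02 0.03]
78.4 (array([ 0.44,  0.53, -1.14,  1.92,  0.56,  1.05, -1.15]), array([0., 0.])) (array([ 0.37,  0.83, -0.98,  1.61,  0.75,  1.12, -1.01]), array([0., 0.])) margin [3.22 1.01 0.2  1.38 1.83 0.64 1.59] [2.52 1.27 2.28 0.4  3.49 0.84 3.93] [0.04 0.02 0.01 0.04 0.   0.02 0.03]
35 (array([ 0.35,  0.46, -0.98,  1.93,  0.46,  0.99, -1.79]), array([0., 0.])) (array([ 0.31,  0.77, -0.83,  1.62,  0.64,  1.04, -1.67]), array([0., 0.])) margin [3.15 0.94 0.37 1.38 1.72 0.55 0.94] [2.6  1.33 2.14 0.4  3.6  0.91 4.59] [0.04 0.02 0.01 0.04 0.   0.03 0.03]
```

{"op": "play_rows", "data": {"deltas": [5,0,-2,0,0,0,0,15,0,-6,0,0,0,0,26,0,-10,0,0,0,0,21,0,-22,0,0,0,0,12,0,-46,0,0,0,0,2,0,-75,0,0,0,0,-8,0,-103,0,0,0,0,-18,0,-132,0,0,0,0,-18,0,-132,0,0,0,0,-18,0,-132,0,0,0,0]}}

```text
clock: 15.08
eef_pos: [453.2, 132.1, 128.2]
tool_rot: [-3.138, 0.364, 2.938]
force: [-0.4, 0.5, -0.4]
width: -0.2
gripper_force: 0.0
```

```bash
cat >> mv.py <<'E'
def knob(z=196.5):
  out=[]
  for f in("side","scene"):
    im=get_image(f);hsv=cv2.cvtColor(im,cv2.COLOR_RGB2HSV);cv2.imwrite(f"pics/k_{f}.png",im[:,:,::-1])
    m=(im.max(2)<75).astype(np.uint8);n,l,st,ce=cv2.connectedComponentsWithStats(m)
    out.append([(ce[i].round(1).tolist(),int(st[i,4]),onz(f,ce[i],z)[:2].round(1).tolist()) for i in range(1,n) if 60<st[i,4]<900 and np.linalg.norm(onz(f,ce[i],z)[:2]-[545,115])<130])
  return out
E
python3 - <<'E'
from mv import *
np.set_printoptions(suppress=True,precision=3)
p,r=cur();print(p,tip(),read_state()["qpos"]);shift("3");print(*knob(),sep="\n")
rr=rot(168.4,0);print(delta(p,r,[455,132,250],rr),delta([455,132,250],rr,[625,71,240],rr))
E
```

```text
[453.155 132.075 128.248] [442.03  134.48  158.155] [ 0.255  0.692 -1.219  2.357  1.417  0.963 -0.6  ]
side [-0.018 -0.001]
scene [ 0.033 -0.019]
[([313.8, 148.4], 181, [596.3, 46.6]), ([329.5, 187.4], 119, [521.1, 205.6])]
[([365.3, 180.3], 92, [592.8, 36.6])]
[ -45.009   -0.085 -113.143   -0.004    0.364   -0.002] [-178.794  -25.571   10.       0.       0.       0.   ]
```

{"op": "play_rows", "data": {"deltas": [-15,0,-38,0,0.12,0,0,-30,0,-76,0,0.24,0,0,-45,0,-113,0,0.364,0,0,-45,0,-113,0,0.364,0,0,-45,0,-113,0,0.364,0,0]}}

```text
clock: 15.9
eef_pos: [457.4, 132.9, 251.2]
tool_rot: [3.141, 0.0, 2.934]
force: [-0.7, -0.1, 0.3]
width: -0.0
gripper_force: 0.0
```

Run:
```python
from h import *
np.set_printoptions(suppress=True,precision=3)
p,r=cur();print(p);rr=rot(168.4,0)
for t in([628,73,250],[628,73,155]):print(delta(p,r,t,rr))
```

```text
[457.366 132.907 251.164]
[-179.318  -23.444    1.201    0.001    0.      -0.005]
[-179.288  -23.532   96.201    0.001    0.      -0.005]
```

{"op": "play_rows", "data": {"deltas": [-45,-6,0,0,0,0,0,-90,-12,0,0,0,0,0,-135,-18,0,0,0,0,0,-179,-23.5,0,0,0,0,0,-179,-23.5,20,0,0,0,0,-179,-23.5,45,0,0,0,0,-179,-23.5,70,0,0,0,0,-179,-23.5,96,0,0,0,0,-179,-23.5,96,0,0,0,0,-179,-23.5,96,0,0,0,0]}}

```text
clock: 17.15
eef_pos: [624.6, 74.1, 153.9]
tool_rot: [-3.14, -0.002, 2.939]
force: [-0.0, 0.3, -0.1]
width: -0.2
gripper_force: 0.0
```

```bash
cat > circ.py <<'E'
# rows for a piece of the circle, from angle a0 to a1 (deg, world) in n rows, from the present pose
from mv import *
import sys
def rows(a0,a1,n,ax=(544.5,115),rad=92,z=155):
    p,r=cur();rr=rot(168.4,0);print("now",p,"ang",np.degrees(np.arctan2(p[1]-ax[1],p[0]-ax[0])).round(1),"rad",np.hypot(p[0]-ax[0],p[1]-ax[1]).round(1))
    for a in np.radians(np.linspace(a0,a1,n+1)[1:]):
        d=delta(p,r,[ax[0]+rad*np.cos(a),ax[1]+rad*np.sin(a),z],rr);print(np.round(d[:3],0).tolist(),end=" ")
    print()
if __name__=="__main__":
    for a in sys.argv[1:]:
        rows(*[float(v) for v in a.split(",")][:2],10)
E
python3 - <<'E'
from circ import *
print(read_state()["qpos"].round(2) if hasattr(read_state()["qpos"],'round') else 0)
print(*knob(),sep="\n");shift("4");rows(-29,-69,10)
# visible tip check on closed fingers
p,r=cur();print(p,proj("scene",[p+r.apply([0,0,-32])]),proj("side",[p+r.apply([0,0,-32])]))
E
```

```text
[ 0.39  0.84 -1.02  1.6   0.77  1.15  0.55]
[([315.6, 154.3], 265, [584.4, 74.4]), ([327.9, 187.0], 145, [524.1, 204.7])]
[]
side [0.00319216 0.01911936]
scene [-0.2217634 -0.8125603]
now [625.59719603  73.63093223 154.75342824] ang -27.0 rad 91.0
[2.0, -9.0, -0.0] [5.0, -15.0, -0.0] [8.0, -21.0, -0.0] [11.0, -26.0, -0.0] [15.0, -32.0, -0.0] [19.0, -37.0, -0.0] [23.0, -41.0, -0.0] [28.0, -46.0, -0.0] [33.0, -50.0, -0.0] [38.0, -53.0, -0.0] 
[625.59719603  73.63093223 154.75342824] [[366.24364089 172.24775991]] [[295.98218418 156.87379651]]
```

{"op": "play_rows", "data": {"deltas": [2,-9,0,0,0,0,0,5,-15,0,0,0,0,0,8,-21,0,0,0,0,0,11,-26,0,0,0,0,0,15,-32,0,0,0,0,0,19,-37,0,0,0,0,0,23,-41,0,0,0,0,0,28,-46,0,0,0,0,0,33,-50,0,0,0,0,0,38,-53,0,0,0,0,0]}}

```text
clock: 18.6
eef_pos: [576.9, 28.8, 154.0]
tool_rot: [-3.139, -0.001, 2.938]
force: [0.0, 0.9, 0.3]
width: -0.2
gripper_force: 0.4
```

Run:
```python
from circ import *
print(*knob(),sep="\n");shift("5");rows(-69,-110,10);print(read_state()["force"])
```

```text
[([329.8, 186.7], 136, [521.3, 203.0])]
[]
side [-0.02521508 -0.0072643 ]
scene [-0.41497144  0.68279314]
now [577.08166374  28.7778901  153.92167234] ang -69.3 rad 92.2
[5.0, -3.0, -1.0] [11.0, -6.0, -1.0] [17.0, -8.0, -1.0] [24.0, -10.0, -1.0] [30.0, -12.0, -1.0] [36.0, -13.0, -1.0] [43.0, -14.0, -1.0] [50.0, -14.0, -1.0] [56.0, -14.0, -1.0] [63.0, -13.0, -1.0] 
[-0.58151279 -0.67082028  0.76105694]
```

{"op": "play_rows", "data": {"deltas": [5,-3,0,0,0,0,0,11,-6,0,0,0,0,0,17,-8,0,0,0,0,0,24,-10,0,0,0,0,0,30,-12,0,0,0,0,0,36,-13,0,0,0,0,0,43,-14,0,0,0,0,0,50,-14,0,0,0,0,0,56,-14,0,0,0,0,0,63,-13,0,0,0,0,0]}}

```text
clock: 20.05
eef_pos: [512.6, 29.1, 154.1]
tool_rot: [-3.14, -0.001, 2.938]
force: [0.5, -0.2, -0.3]
width: 0.2
gripper_force: 0.5
```

```bash
cat >> mv.py <<'E'
def brown(z=196.5):
  for f in("side","scene"):
    im=get_image(f).astype(int);m=((im[:,:,0]-im[:,:,2]>8)&(im.max(2)<80)&(im.max(2)>15)).astype(np.uint8)
    n,l,st,ce=cv2.connectedComponentsWithStats(cv2.morphologyEx(m,2,np.ones((3,3),np.uint8)))
    print(f,[(ce[i].round(0).tolist(),int(st[i,4]),onz(f,ce[i],z)[:2].round(0).tolist()) for i in range(1,n) if 25<st[i,4]<900 and np.linalg.norm(onz(f,ce[i],z)[:2]-[545,115])<125])
E
python3 - <<'E'
from circ import *
brown();shift("6");rows(-110,-150,10);s=read_state();print(s["force"],s["gripper_force"])
E
```

```text
side [([366.0, 151.0], 156, [491.0, 39.0]), ([333.0, 188.0], 86, [514.0, 206.0])]
scene [([318.0, 194.0], 161, [490.0, 46.0])]
side [0.01229626 0.00107728]
scene [-0.15669069  0.8996179 ]
now [512.54649873  28.87570709 153.97479122] ang -110.4 rad 91.9
[6.0, 1.0, -1.0] [12.0, 3.0, -1.0] [18.0, 5.0, -1.0] [24.0, 7.0, -1.0] [30.0, 10.0, -1.0] [35.0, 13.0, -1.0] [41.0, 17.0, -1.0] [46.0, 21.0, -1.0] [50.0, 25.0, -1.0] [55.0, 30.0, -1.0] 
[ 0.00499247 -1.10035269  1.06295238] 0.0
```

The knob is at about (490,42), on the expected circle and just ahead of the fingertips, and the mill hasn't moved.

{"op": "play_rows", "data": {"deltas": [6,1,0,0,0,0,0,12,3,0,0,0,0,0,18,5,0,0,0,0,0,24,7,0,0,0,0,0,30,10,0,0,0,0,0,35,13,0,0,0,0,0,41,17,0,0,0,0,0,46,21,0,0,0,0,0,50,25,0,0,0,0,0,55,30,0,0,0,0,0]}}

```text
clock: 21.5
eef_pos: [464.8, 69.7, 154.0]
tool_rot: [-3.139, -0.002, 2.937]
force: [1.7, 0.1, 1.1]
width: -0.2
gripper_force: 0.4
```

Run:
```python
from circ import *
brown();shift("7");rows(-150,-190,10);s=read_state();print(s["qpos"])
```

```text
side [([377.0, 165.0], 182, [458.0, 96.0]), ([322.0, 187.0], 34, [535.0, 205.0]), ([334.0, 188.0], 86, [514.0, 206.0])]
scene [([287.0, 187.0], 118, [455.0, 102.0])]
side [0.01273779 0.01726309]
scene [0.1103961  0.02038981]
now [464.74288523  69.69022966 153.97334857] ang -150.4 rad 91.7
[4.0, 4.0, -1.0] [8.0, 10.0, -1.0] [11.0, 15.0, -1.0] [14.0, 21.0, -1.0] [17.0, 27.0, -1.0] [19.0, 33.0, -1.0] [20.0, 39.0, -1.0] [22.0, 45.0, -1.0] [23.0, 51.0, -1.0] [23.0, 58.0, -1.0] 
[ 0.50186145  0.65726683 -1.09500539  2.02869143  0.74567286  0.92898089
  0.3684779 ]
```

{"op": "play_rows", "data": {"deltas": [4,4,0,0,0,0,0,8,10,0,0,0,0,0,11,15,0,0,0,0,0,14,21,0,0,0,0,0,17,27,0,0,0,0,0,19,33,0,0,0,0,0,20,39,0,0,0,0,0,22,45,0,0,0,0,0,23,51,0,0,0,0,0,23,58,0,0,0,0,0]}}

```text
clock: 22.95
eef_pos: [454.5, 131.3, 154.0]
tool_rot: [-3.139, -0.001, 2.938]
force: [1.2, -0.1, 0.2]
width: -0.2
gripper_force: 0.5
```

Run:
```python
from circ import *
brown();shift("8");rows(-190,-230,10);s=read_state();print(s["qpos"])
```

```text
side [([367.0, 179.0], 216, [466.0, 159.0]), ([324.0, 186.0], 46, [532.0, 203.0])]
scene []
side [-0.04821007  0.01234778]
scene [ 0.066269   -0.14805685]
now [454.19401718 131.49766217 153.96689582] ang 169.6 rad 91.8
[0.0, 6.0, -1.0] [-0.0, 12.0, -1.0] [-1.0, 19.0, -1.0] [-3.0, 25.0, -1.0] [-4.0, 31.0, -1.0] [-7.0, 37.0, -1.0] [-9.0, 43.0, -1.0] [-12.0, 49.0, -1.0] [-16.0, 54.0, -1.0] [-20.0, 59.0, -1.0] 
[ 0.36159835  0.65479726 -1.08149088  2.02196706  0.73797822  0.92501362
  0.24723524]
```

{"op": "play_rows", "data": {"deltas": [0,6,0,0,0,0,0,0,12,0,0,0,0,0,-1,19,0,0,0,0,0,-3,25,0,0,0,0,0,-4,31,0,0,0,0,0,-7,37,0,0,0,0,0,-9,43,0,0,0,0,0,-12,49,0,0,0,0,0,-16,54,0,0,0,0,0,-20,59,0,0,0,0,0]}}

```text
clock: 24.4
eef_pos: [486.2, 185.1, 153.8]
tool_rot: [-3.14, -0.002, 2.938]
force: [0.7, -1.0, -0.3]
width: -0.2
gripper_force: 0.3
```

Run:
```python
from circ import *
brown();shift("9");rows(-230,-270,10)
```

```text
side [([336.0, 186.0], 229, [511.0, 198.0])]
scene [([288.0, 160.0], 36, [511.0, 197.0])]
side [0.20233437 0.3766642 ]
scene [-0.01147111 -0.06180126]
now [486.05193689 185.09757461 153.89758928] ang 129.8 rad 91.3
[-3.0, 5.0, -1.0] [-8.0, 10.0, -1.0] [-13.0, 14.0, -1.0] [-18.0, 18.0, -1.0] [-23.0, 21.0, -1.0] [-29.0, 25.0, -1.0] [-34.0, 27.0, -1.0] [-40.0, 30.0, -1.0] [-47.0, 32.0, -1.0] [-53.0, 33.0, -1.0]
```

{"op": "play_rows", "data": {"deltas": [-3,5,0,0,0,0,0,-8,10,0,0,0,0,0,-13,14,0,0,0,0,0,-18,18,0,0,0,0,0,-23,21,0,0,0,0,0,-29,25,0,0,0,0,0,-34,27,0,0,0,0,0,-40,30,0,0,0,0,0,-47,32,0,0,0,0,0,-53,33,0,0,0,0,0]}}

```text
clock: 25.85
eef_pos: [545.0, 206.5, 153.7]
tool_rot: [-3.14, -0.001, 2.938]
force: [-1.3, 0.3, 0.5]
width: -0.3
gripper_force: 0.4
```

Run:
```python
from circ import *
brown();shift("10");rows(-270,-310,10)
```

```text
side [([301.0, 183.0], 189, [573.0, 202.0]), ([330.0, 190.0], 112, [518.0, 214.0])]
scene [([310.0, 153.0], 98, [568.0, 199.0])]
side [0.01016558 0.5168088 ]
scene [0.17713685 0.01089843]
now [544.70671153 206.49830548 153.74882192] ang 89.9 rad 91.5
[-6.0, 2.0, -1.0] [-12.0, 2.0, -1.0] [-19.0, 2.0, -1.0] [-25.0, 2.0, -1.0] [-32.0, 1.0, -1.0] [-38.0, 0.0, -1.0] [-44.0, -1.0, -1.0] [-50.0, -3.0, -1.0] [-56.0, -6.0, -1.0] [-62.0, -9.0, -1.0]
```

{"op": "play_rows", "data": {"deltas": [-6,2,-1,0,0,0,0,-12,2,-1,0,0,0,0,-19,2,-1,0,0,0,0,-25,2,-1,0,0,0,0,-32,1,-1,0,0,0,0,-38,0,-1,0,0,0,0,-44,-1,-1,0,0,0,0,-50,-3,-1,0,0,0,0,-56,-6,-1,0,0,0,0,-62,-9,-1,0,0,0,0]}}

```text
clock: 27.3
eef_pos: [603.8, 184.9, 154.7]
tool_rot: [-3.14, -0.001, 2.938]
force: [-1.1, -0.3, 1.5]
width: -0.2
gripper_force: 0.4
```

Run:
```python
from circ import *
brown();shift("11");rows(-310,-350,10)
```

```text
side [([276.0, 172.0], 68, [632.0, 167.0]), ([328.0, 188.0], 246, [523.0, 208.0]), ([282.0, 184.0], 41, [605.0, 212.0])]
scene [([338.0, 152.0], 94, [621.0, 166.0])]
side [ 0.4601963  -0.23382679]
scene [0.06228853 0.07913952]
now [603.71337364 184.91846836 154.70095961] ang 49.7 rad 91.6
[-5.0, -3.0, -0.0] [-11.0, -6.0, -0.0] [-16.0, -10.0, -0.0] [-20.0, -15.0, -0.0] [-25.0, -19.0, -0.0] [-29.0, -24.0, -0.0] [-33.0, -29.0, -0.0] [-36.0, -35.0, -0.0] [-39.0, -41.0, -0.0] [-42.0, -46.0, -0.0]
```

{"op": "play_rows", "data": {"deltas": [-5,-3,0,0,0,0,0,-11,-6,0,0,0,0,0,-16,-10,0,0,0,0,0,-20,-15,0,0,0,0,0,-25,-19,0,0,0,0,0,-29,-24,0,0,0,0,0,-33,-29,0,0,0,0,0,-36,-35,0,0,0,0,0,-39,-41,0,0,0,0,0,-42,-46,0,0,0,0,0]}}

```text
clock: 28.75
eef_pos: [635.4, 131.0, 154.7]
tool_rot: [-3.14, -0.001, 2.938]
force: [-0.8, -0.0, -0.0]
width: 0.1
gripper_force: 0.4
```

Run:
```python
from circ import *
brown();shift("12");rows(-350,-390,10)
```

```text
side [([289.0, 156.0], 31, [633.0, 94.0])]
scene [([361.0, 161.0], 90, [635.0, 105.0])]
side [0.32044765 0.06283204]
scene [-0.0797721  -0.07593537]
now [635.46504234 131.0857152  154.65864494] ang 10.0 rad 92.4
[-2.0, -6.0, -0.0] [-4.0, -12.0, -0.0] [-5.0, -19.0, -0.0] [-6.0, -25.0, -0.0] [-6.0, -31.0, -0.0] [-6.0, -38.0, -0.0] [-6.0, -44.0, -0.0] [-5.0, -51.0, -0.0] [-3.0, -57.0, -0.0] [-2.0, -63.0, -0.0]
```

{"op": "play_rows", "data": {"deltas": [-2,-6,0,0,0,0,0,-4,-12,0,0,0,0,0,-5,-19,0,0,0,0,0,-6,-25,0,0,0,0,0,-6,-31,0,0,0,0,0,-6,-38,0,0,0,0,0,-6,-44,0,0,0,0,0,-5,-51,0,0,0,0,0,-3,-57,0,0,0,0,0,-2,-63,0,0,0,0,0]}}

```text
clock: 30.2
eef_pos: [624.2, 69.1, 154.8]
tool_rot: [-3.14, -0.001, 2.938]
force: [-0.5, 1.7, 1.3]
width: 0.1
gripper_force: 0.5
```

Run:
```python
from circ import *
brown();shift("13");rows(-390,-400,3)
g0=cv2.imread("pics/scene0.png")[168:192,355:379]
for f in("scene13",):
    g=cv2.imread(f"pics/{f}.png");r=cv2.matchTemplate(g[140:220,320:410],g0,5);print(cv2.minMaxLoc(r),"home at",(35,28))
```

```text
side [([308.0, 147.0], 138, [609.0, 43.0]), ([315.0, 168.0], 82, [567.0, 136.0]), ([329.0, 187.0], 114, [523.0, 205.0])]
scene [([367.0, 175.0], 143, [609.0, 51.0])]
side [-0.01578303  0.00275284]
scene [-0.14503841 -0.7889085 ]
now [624.59878625  68.62231434 154.72850549] ang -30.1 rad 92.6
[2.0, -5.0, -0.0] [4.0, -10.0, -0.0] [7.0, -14.0, -0.0] 
(-0.5360020995140076, 0.7396895289421082, (25, 13), (36, 26)) home at (35, 28)
```

{"op": "play_rows", "data": {"deltas": [2,-5,0,0,0,0,0,4,-10,0,0,0,0,0,7,-14,0,0,0,0,0,7,-14,0,0,0,0,0]}}

```text
clock: 30.9
eef_pos: [614.4, 56.3, 154.8]
tool_rot: [-3.139, -0.002, 2.937]
force: [-0.6, -0.5, -0.8]
width: -0.1
gripper_force: 0.0
```

Run:
```python
from circ import *
brown();print(cur()[0]);np.set_printoptions(suppress=True)
c=lambda f:(lambda im:im)(cv2.imread(f"pics/{f}0.png"))
for f in("side","scene"): # the same brown mask on the first pictures
    im=c(f)[:,:,::-1].astype(int);m=((im[:,:,0]-im[:,:,2]>8)&(im.max(2)<80)&(im.max(2)>15)).astype(np.uint8)
    n,l,st,ce=cv2.connectedComponentsWithStats(cv2.morphologyEx(m,2,np.ones((3,3),np.uint8)))
    print(f,[(ce[i].round(1),onz(f,ce[i],196.5)[:2].round(0)) for i in range(1,n) if 25<st[i,4]<900 and np.linalg.norm(ce[i]-((366,179) if f=="scene" else (314,147)))<25])
```

```text
side [([316.0, 147.0], 157, [594.0, 37.0]), ([320.0, 167.0], 67, [560.0, 129.0]), ([329.0, 187.0], 115, [522.0, 205.0])]
scene [([365.0, 179.0], 152, [596.0, 41.0])]
[614.65836188  56.63253108 154.799878  ]
side [(array([313.6, 146.2]), array([600.,  36.]))]
scene [(array([365.4, 180.3]), array([593.,  36.]))]
```

The knob is back at its start position. I'll back off, lift clear and check.

{"op": "play_rows", "data": {"deltas": [-4,6,0,0,0,0,0,-10,14,0,0,0,0,0,-16,20,0,0,0,0,0,-16,20,-25,0,0,0,0,-16,20,-55,0,0,0,0,-16,20,-90,0,0,0,0,-16,20,-125,0,0,0,0,-16,20,-160,0,0,0,0,-16,20,-160,0,0,0,0]}}

```text
clock: 32.12
eef_pos: [636.2, 75.5, 317.9]
tool_rot: [3.14, 0.003, 2.938]
force: [0.3, 0.5, 0.1]
width: 0.1
gripper_force: 0.0
```

Run:
```python
from circ import *
brown();shift("14");print(cur()[0],read_state()["force"])
for f,(x,y,w,h) in dict(side=(300,190,85,90),scene=(275,205,105,80)).items():
    d=cv2.absdiff(cv2.imread(f"pics/{f}0.png"),cv2.imread(f"pics/{f}14.png")).max(2);m=(d>50).astype(np.uint8)
    n,l,st,ce=cv2.connectedComponentsWithStats(m);print(f,[st[i].tolist() for i in range(1,n) if st[i,4]>25])
```

```text
side [([316.0, 145.0], 137, [597.0, 30.0]), ([330.0, 187.0], 114, [521.0, 205.0])]
scene [([364.0, 181.0], 94, [589.0, 34.0])]
side [0.01945789 0.00540368]
scene [-0.20795715 -0.19918957]
[634.30772804  73.3711234  313.44037914] [ 0.13152738 -0.05503676  0.67155563]
side [[259, 0, 47, 78, 2236], [463, 0, 32, 66, 1486], [557, 0, 22, 31, 250], [553, 13, 6, 13, 43], [564, 35, 5, 8, 26], [575, 35, 22, 49, 462], [568, 44, 10, 15, 47], [586, 74, 38, 52, 743], [625, 79, 15, 53, 433], [317, 141, 6, 26, 48], [307, 142, 10, 25, 50], [522, 211, 52, 22, 537], [455, 219, 28, 33, 661], [363, 225, 81, 30, 1394], [448, 230, 6, 24, 79]]
scene [[355, 0, 45, 93, 2567], [0, 9, 111, 57, 1670], [388, 40, 8, 11, 49], [11, 126, 70, 135, 1184], [303, 217, 23, 10, 105], [17, 219, 11, 18, 59], [285, 223, 10, 20, 133], [26, 232, 38, 61, 409], [297, 236, 8, 6, 29], [290, 243, 12, 18, 85], [214, 273, 104, 109, 3778], [11, 287, 22, 36, 336], [235, 303, 9, 11, 37], [243, 315, 17, 17, 85]]
```

```bash
python3 -c "
from cell import *
print(finish_job())"
```

```text
the job is handed in; nothing more can be done
None
```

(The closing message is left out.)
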